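# Slide a corner key along the drilling-jig rail into its pocket

### The arm

A 6-joint arm with a two-finger parallel gripper is mounted at the origin on the work surface. World frame = base frame: x ahead of the robot, y to its left, z up, the work surface at z = 0. Lengths are in mm, angles in rad, forces in N, time in s.
With the tool pointing down it reaches from about 350 to 875 mm from the base axis. Payload 4.2 kg.
Tool frame: the origin (TCP) lies at the very end of the fingers, on their centre line; the grasp point (between the pads) lies 19 mm behind it; z points along the fingers, y is the line along which they close (so a half turn about z gives the same grasp; the last joint's range is limited). The gripper opens to 85 mm and grips with 20 to 120 N. Pads are 22 mm wide; open, the fingers measure 114 mm over their backs; the gripper's body (76 mm by 85 mm) begins 54 mm behind the grasp point. The pads swing forward as they close: fully open they stand 13 mm farther back than shut.
Start: joints at [-1.087, 0.385, 0.008, 0, -1.194, -0.259], TCP at [139.337, -609.249, 231.312] pointing down, gripper open.
Joint ranges: [-3.14, 3.14], [-1.21, 2.06], [-1.07, 1.41], [-3.16, 2.05], [-2.99, -0.16], [-3.1, 3.1]. Speed limits (rad/s): [2.79, 2.79, 3.14, 3.14, 3.14, 3.14].

### API

Orientations are given as [roll, pitch, yaw] about the fixed x, y, z axes, in that order (R = Rz(yaw) Ry(pitch) Rx(roll)).
In Python, from station import ctrl gives the robot as it stands. The module is installed in compiled form; this text tells all that it offers.
- The arm moves only by the shell command python3 -m inch 'ROWS'. ROWS is text: rows parted by semicolons, each of 5 numbers parted by spaces: the finger opening in mm, from 0 to 85.4, then the shift along the world's x, y, z in mm, then the turn about the world's z in rad. A call has 1 to 8 rows; each row shifts and turns the commanded pose from where the row before left it; what a row does not reach is not made up. A row lasts 1/8 s, in which the tool goes at most 62.5 mm and 10.7 degrees, less where a joint would pass 70% of its speed; a pose out of reach is approached as far as the arm can. A call with a gripper value outside its range is refused whole. The fingers move at their own pace and stop on an object; the grip force is fixed at half the most. Time passes only in rows, so rows that do not move let the fingers close. It gives the time, the measured TCP pose, the force, the opening and the grip force at its end, in the units of the state.
- ctrl.state(): the state, without advancing time (a new reading comes with each control period).
- ctrl.read_camera(name): name is "scene" or "top"; returns a dict with "image" (400x640x3 uint8, red, green, blue), "camera_matrix" (3x3 intrinsics, pixels), "k1" (the pictures are not rectified: a ray, as slopes to the right and down, at radius r is drawn at 1 + k1 r^2 times it, then the intrinsics apply), "view" (4x4, takes a point from world to camera coordinates). Camera axes: x right, y down, z forward; pixel columns grow to the right and rows downward; lengths in mm; the calibration is good to about 2 mm. A picture is of the moment at which its call begins. There is no depth.
- ctrl.close_job(): hands the job in; it is judged then, once.
Trained networks look in a picture, given as the dict that the camera call returned (one of the last four; its "shot" number tells which), for a name from the list of things; names that differ only in an ending like _2 or _b are one class to them, and where a whole thing is asked for, a point or a joint stands for the part that bears it (a point fixed in the world has none). Each returns a list of dicts, best first, with "conf" (0 to 1); they miss things now and then, are a little off and sometimes report something else, mostly with a low value. They report only what shows in the picture. A call takes as long as a camera call. They do not tell look-alikes from the thing itself.
- ctrl.recognise(thing, picture): "location" ([column, row] in pixels, amid what is visible of it).
- ctrl.cut_out(thing, picture): "region" (400x640 bool, what is visible of it) and "location" ([column, row] in pixels, amid what is visible of it).
The state is a dict: "time": time; "joint_pos": joint angles; "joint_velocities": joint speeds; "joint_torque": joint torques, N m; "tool_pos": TCP position; "tool_rot": TCP orientation; "wrist_force": force on the tool from outside, world axes, zero at the start; "torque": the same for the moment, N m; "gripper_width": finger opening in mm; "gripper_force": force on a finger pad.
Only numpy, scipy, OpenCV 4.12 (cv2) and the standard library are available. Lean on these libraries where they do the work, as an engineer would, in place of code of your own. Each camera call takes 0.05 s, during which the arm holds its last target. There are 200 camera calls.

### The job

With a fingertip, push the L-shaped aluminium corner key that lies on the drilling jig straight across until it is flat against the steel rail. Then keep it pinned to the rail and drag it along the rail into the corner pocket until it sits fully home against both the rail and the end stop, and take the finger away. Only push it, never lift or tip it, and leave everything else where it is.

Things in the scene. Friction and masses are not known exactly. Their poses are not given: they have to be found in the camera images.
- corner_key: L-shaped aluminium corner key, flat, 12 mm thick, about 60 g, loose. Origin: its outer corner, underside. Long leg 80 mm along its -y, short leg 50 mm along its -x (outside lengths), both 16 mm wide: the crook is at (-16, -16) mm. Starts a few cm off the rail, 110-160 mm short of the stop, within 0.3 rad of parallel. Home: origin at pocket_corner, axes as its axes. Slides freely, no springback
- pocket_corner (a point): inner corner of the pocket at the board's top (12 mm above the bench). +x points across into the rail, +y along the rail into the end stop. Rail inner face x = 0, from y = 0 to -275 mm; stop face y = 0, from x = 0 to -66 mm. A lip (inner face x = -54 mm, 12 mm wide) juts 14 mm from the stop, so the short leg enters only along the rail. Rail, stop and lip stand 18 mm above the board
- jig: the jig, fixed: brown wooden board 200 (x) x 320 (y) x 12 mm thick, with steel rail along its far long side (+x) and pocket at its +y end. Origin: centre of the board's underside, on the bench; pocket_corner is at (75, 125, 12) mm in its axes
- straight_key: straight aluminium joining key, a plain bar 16 x 90 x 12 mm, lying on the jig board; origin: centre of its underside, length along its y. Leave alone
- standoff_a: upright steel sign standoff, 24 mm across, 32 mm tall, standing on the jig board; origin: centre of its underside. Leave alone
- standoff_b: a second steel standoff, the same size, standing on the jig board; origin: centre of its underside. Leave alone
- glue_bottle: white bottle, 52 mm across, 150 mm tall, standing on the bench beyond the pocket end of the jig; origin: centre of its underside. Leave alone
- tape_roll: grey roll of tape lying flat on the bench, 100 mm across, 30 mm high; origin: centre of its underside. Leave alone
- parts_bin: yellow open parts bin 130 x 100 x 50 mm high on the bench to the robot's right of the jig; origin: centre of its underside. Leave alone
- drill: black cordless drill lying on its side on the bench, about 60 mm high, barrel along its x, handle and battery to its -y; origin: on the bench under the barrel. Leave alone
There are look-alikes about, which are no part of the job. Of the things that look like the corner_key, the middle-sized one is meant.

How it is judged:
By the outcome, as a careful person would: the job done as asked, in the order asked, and still so for the second after the job is handed in, with the robot touching nothing.
It also fails if it takes over 43 s, if anything falls off the work surface, if the arm or the gripper's body presses on something with over 40 N, if the wrist force passes 120 N, or if a joint passes its speed limit or range.

## Working session

There is one attempt and no reset: what is moved stays moved. The work goes in short steps, Python scripts to look and compute and a shell command to move; the robot and the scene stay as the last step left them, time stands still between calls to the robot, and variables do not carry over. Pictures are saved under pics/ and viewed, at most 10 in all, crops included, and the job is handed in when it is done.

```bash
mkdir -p pics; cat > h.py <<'E'
import numpy as np, cv2
from station import ctrl
def ray(p,uv):
    K=np.array(p["camera_matrix"]);V=np.array(p["view"]);u,v=uv
    d=np.array([(u-K[0,2])/K[0,0],(v-K[1,2])/K[1,1]]);s=d.copy()
    for _ in range(20): s=d/(1+p["k1"]*(s@s))
    R=V[:3,:3];return -R.T@V[:3,3],R.T@np.array([s[0],s[1],1])
def at(p,uv,z):
    c,d=ray(p,uv);return (c+d*(z-c[2])/d[2])[:2]
def px(p,w):
    K=np.array(p["camera_matrix"]);V=np.array(p["view"]);c=V[:3,:3]@np.array(w,float)+V[:3,3]
    s=c[:2]/c[2];s=s*(1+p["k1"]*(s@s));return np.array([K[0,0]*s[0]+K[0,2],K[1,1]*s[1]+K[1,2]])
E
python3 - <<'E'
from h import *
for n in ("top","scene"):
    p=ctrl.read_camera(n);cv2.imwrite(f"pics/{n}0.png",p["image"][:,:,::-1])
    print(n,np.round(ray(p,(320,200))[0]))
    for t in ("corner_key","jig","straight_key","standoff_a"):
        for r in ctrl.recognise(t,p): print(t,round(r["conf"],2),np.round(r["location"]),np.round(at(p,r["location"],24)))
E
```

```text
top [449.  -5. 929.]
corner_key 0.8 [361. 275.] [ 359. -135.]
corner_key 0.73 [308. 125.] [725.  -2.]
corner_key 0.53 [321. 194.] [554. -37.]
jig 0.79 [312. 194.] [553. -15.]
straight_key 0.8 [338. 229.] [468. -78.]
standoff_a 0.39 [258. 215.] [501. 116.]
scene [1018. -193.  905.]
corner_key 0.7 [253. 177.] [ 364. -134.]
corner_key 0.69 [350. 280.] [737.  -8.]
corner_key 0.61 [310. 222.] [556. -39.]
corner_key 0.4 [420. 191.] [578. 269.]
jig 0.88 [320. 223.] [569. -17.]
straight_key 0.57 [287. 200.] [471. -72.]
straight_key 0.3 [167. 297.] [ 619. -424.]
standoff_a 0.55 [359. 183.] [492. 129.]
```

View pics/top0.png

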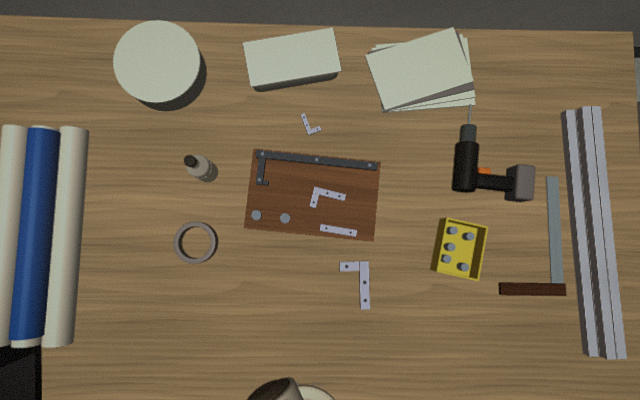

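View pics/scene0.png

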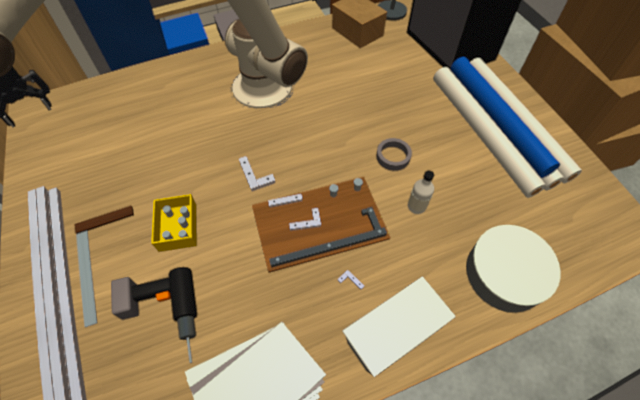

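Both pictures show the middle-sized L on the board, at about (327,196) in the top view. Its outer corner is up and left, towards the rail, and the pocket is at the left end near (262,165). The standoffs are at (256,215) and (285,218), and the straight bar is at (338,230). Next I'll measure the jig and key.

```bash
cat > m.py <<'E'
from h import *
from scipy.optimize import least_squares
from scipy.ndimage import distance_transform_edt as edt
def poly_reg(p,P):
    m=np.zeros((1600,2560),np.uint8);q=np.array([px(p,w)*4+1.5 for w in P])
    cv2.fillPoly(m,[np.round(q).astype(np.int32)],1);return cv2.resize(m.astype(np.float32),(640,400),interpolation=cv2.INTER_AREA)
L=np.array([(0,0),(0,-80),(-16,-80),(-16,-16),(-50,-16),(-50,0)],float)
def world(o,a,pts):
    c,s=np.cos(a),np.sin(a);return np.array(o)+pts@np.array([[c,s],[-s,c]])
def keyfit(p,near,z=24,a0=0):
    """fit L to bright pixels near guess"""
    from scipy.optimize import minimize
    g=p["image"].astype(float);u,v=px(p,[*near,z]).astype(int);R=26
    sl=(slice(v-R,v+R),slice(u-R,u+R))
    t=np.clip((g[...,2][sl]-55)/90,0,1) # blue: wood low, aluminium high
    f=lambda x:((poly_reg(p,np.c_[world(x[:2],x[2],L),np.full(6,z)])[sl]-t)**2).sum()
    b=None
    for da in (-.2,-.1,0,.1,.2):
        for d in ((0,0),(8,0),(-8,0),(0,8),(0,-8)):
            o=np.array(near)+world((0,0),a0+da,np.array([[18,30.]]))[0]+d
            S=np.array([[0,0,0],[6,0,0],[0,6,0],[0,0,.06]])+[*o,a0+da]
            r=minimize(f,[*o,a0+da],method="Nelder-Mead",options=dict(initial_simplex=S,maxiter=60))
            if b is None or r.fun<b.fun:b=r
    r=minimize(f,b.x,method="Nelder-Mead",options=dict(initial_simplex=np.array([[0,0,0],[2,0,0],[0,2,0],[0,0,.02]])+b.x))
    return r.x,r.fun
E
python3 - <<'E'
from m import *
for n,nr in (("top",(554,-37)),("scene",(556,-39))):
    p=ctrl.read_camera(n);im=p["image"]
    J=max(ctrl.cut_out("jig",p),key=lambda r:r["conf"])["region"]
    c=max(cv2.findContours(J.astype(np.uint8),0,2)[0],key=cv2.contourArea)
    h=cv2.approxPolyDP(cv2.convexHull(c),6,True)[:,0]
    print(n,"hull",[(tuple(q),np.round(at(p,q,12)).tolist(),np.round(at(p,q,30)).tolist()) for q in h])
    k=[r for r in ctrl.cut_out("corner_key",p) if np.hypot(*(at(p,r["location"],24)-nr))<25][0]["region"]
    print(k.sum(),im[k].mean(0),im[J&~k].mean(0))
    c0=px(p,[570,-10,20]).astype(int)
    x0,y0=c0-[75,55]
    cr=im[y0:y0+110,x0:x0+150];cv2.imwrite(f"pics/{n}c.png",cv2.resize(cr,(750,550),interpolation=cv2.INTER_CUBIC)[:,:,::-1]);print("crop",x0,y0)
    print(keyfit(p,nr,a0=-.1))
E
```

```text
top hull [((np.int32(253), np.int32(150)), [662.0, 134.0], [658.0, 131.0]), ((np.int32(378), np.int32(161)), [640.0, -179.0], [636.0, -175.0]), ((np.int32(373), np.int32(239)), [446.0, -166.0], [446.0, -163.0]), ((np.int32(244), np.int32(227)), [471.0, 150.0], [470.0, 147.0])]
298 [144.67114094 145.15100671 157.41610738] [92.5180407  65.93622824 45.81550241]
crop 235 132
(array([ 5.72206432e+02, -1.88067757e+01, -2.33439835e-01]), np.float64(6.738794367283951))
scene hull [((np.int32(365), np.int32(179)), [480.0, 154.0], [490.0, 147.0]), ((np.int32(387), np.int32(238)), [666.0, 128.0], [673.0, 122.0]), ((np.int32(268), np.int32(269)), [634.0, -179.0], [641.0, -179.0]), ((np.int32(254), np.int32(204)), [442.0, -156.0], [454.0, -157.0])]
298 [177.05704698 173.65771812 178.93288591] [119.90967141  79.98709592  43.28375682]
crop 247 168
(array([ 5.72109554e+02, -1.62145969e+01, -2.25400079e-01]), np.float64(131.8489313271605))
```

View pics/topc.png

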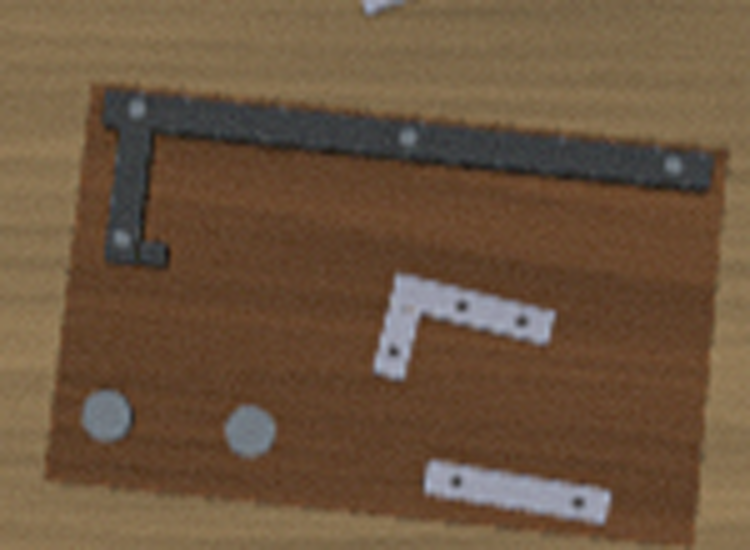

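View pics/scenec.png

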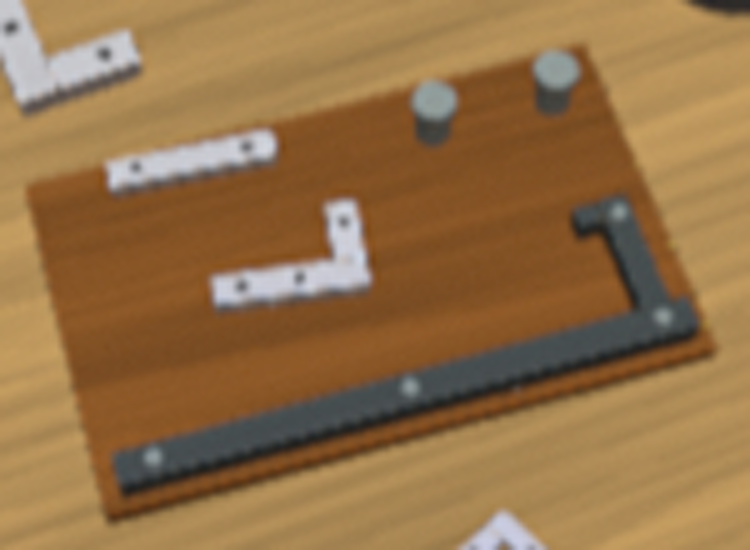

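The crops show the jig clearly: board corners in the top crop at (92,85), (728,150), (692,545) and (45,480). The rail's inner edge runs from (152,135) to (708,190), and the stop and lip are at the left. The key is tilted slightly against the rail, with its corner closest to it. I'll fit the jig pose next.

```bash
cat > j.py <<'E'
from m import *
B=np.array([(100,160),(100,-160),(-100,-160),(-100,160)],float)
E
python3 - <<'E'
from j import *
T=(np.array([(92,85),(728,150),(692,545),(45,480)])+.5)/5-.5+[235,132]
S=(np.array([(715,350),(110,520),(28,185),(585,42)])+.5)/5-.5+[247,168]
rT=(np.array([(152,135),(708,190)])+.5)/5-.5+[235,132]
p=ctrl.read_camera("top");q=ctrl.read_camera("scene")
def res(x,cams=3):
    W=np.c_[world(x[:2],x[2],B),np.full(4,12)];r=[]
    if cams&1:r+=[px(p,w)-t for w,t in zip(W,T)]
    if cams&2:r+=[px(q,w)-t for w,t in zip(W,S)]
    return np.ravel(r)
for c in (1,2,3):
    r=least_squares(res,[555,-15,-.08],args=(c,));print(c,r.x,np.abs(r.fun).max().round(2))
    x=r.x;print(" pocket",world(x[:2],x[2],np.array([[75,125.]]))[0])
    P=world(x[:2],x[2],np.array([[75,125.]]))[0]
    inv=lambda w:(np.atleast_2d(w)-P)@np.array([[np.cos(x[2]),-np.sin(x[2])],[np.sin(x[2]),np.cos(x[2])]])
    print(" rail edge in pocket frame",[inv(at(p,t,30)).round(1).tolist() for t in rT])
    k,_=keyfit(p,(554,-37),a0=-.15);print(" key",k,"in pocket",inv(k[:2]).round(1),k[2]-x[2])
    for n in("straight_key","standoff_a"):
        for z in ctrl.recognise(n,p)[:3]: print(n,inv(at(p,z["location"],24)).round())
s=ctrl.state();print(s["tool_pos"],s["tool_rot"],s["wrist_force"],s["time"])
E
```

```text
1 [ 5.53877000e+02 -1.64482862e+01 -8.64639677e-02] 0.7
 pocket [639.39135773 101.60803324]
 rail edge in pocket frame [[[-2.2, -0.7]], [[-0.9, -273.5]]]
 key [ 5.72238566e+02 -1.90175686e+01 -2.33104730e-01] in pocket [[ -56.5 -126. ]] -0.146640762321614
straight_key [[-154. -198.]]
standoff_a [[-130.  -62.]]
2 [ 5.54550475e+02 -1.28363767e+01 -8.83833192e-02] 1.17
 pocket [640.29126692 105.05559321]
 rail edge in pocket frame [[[-2.8, -4.2]], [[-1.0, -277.0]]]
 key [ 5.72238566e+02 -1.90175686e+01 -2.33104730e-01] in pocket [[ -56.8 -129.6]] -0.14472141074878292
straight_key [[-154. -202.]]
standoff_a [[-131.  -66.]]
3 [ 5.54228656e+02 -1.47578188e+01 -8.73643242e-02] 1.56
 pocket [639.84927233 103.22145932]
 rail edge in pocket frame [[[-2.5, -2.3]], [[-1.0, -275.1]]]
 key [ 5.72238566e+02 -1.90175686e+01 -2.33104730e-01] in pocket [[ -56.7 -127.7]] -0.14574040582719858
straight_key [[-154. -200.]]
standoff_a [[-130.  -64.]]
[ 139.34018002 -609.22897463  231.30067001] [ 3.14155705e+00  3.76360670e-06 -2.91679945e+00] [0.55302623 0.04856201 0.01129279] 1.2
```

Jig yaw is about -0.087, the pocket is near (640,103), and the key is -0.146 rad from parallel. With the fingers closed and turned parallel to the rail, I'll go above world (520,-52), inside the crook of the L.

```bash
python3 -m inch '0 29 43 0 -0.1; 0 29 43 0 -0.1; 0 29 43 0 -0.113; 0 29 43 0 0; 0 29 43 0 0; 0 29 43 0 0; 0 29 43 0 0; 0 29 43 0 0'; python3 -m inch '0 29 43 0 0; 0 29 43 0 0; 0 29 43 0 0; 0 30 43 0 0; 0 31 41 -20 0; 0 0 0 -50 0; 0 0 0 -50 0; 0 0 0 0 0'
```

```text
time: 2.2
tool_pos: [372.1, -263.8, 231.7]
tool_rot: [-3.141, 0.001, 3.053]
wrist_force: [0.7, -0.7, 0.7]
gripper_width: 0.0
gripper_force: 0.0
time: 3.2
tool_pos: [516.6, -52.6, 108.2]
tool_rot: [-3.139, -0.009, 3.053]
wrist_force: [0.4, -0.7, -0.4]
gripper_width: -0.2
gripper_force: 0.0
```

```bash
python3 -m inch '0 3 0 -30 0; 0 0 0 -35 0; 0 0 0 0 0; 0 0 0 0 0'; python3 - <<'E'
from h import *
ims=[]
for n in("scene","top"):
    p=ctrl.read_camera(n);u,v=px(p,[540,-40,20]).astype(int)
    ims.append(cv2.resize(p["image"][v-40:v+40,u-40:u+40],(400,400),interpolation=cv2.INTER_CUBIC));print(u-40,v-40)
    print(px(p,[519.8,-52,43])-[u-40,v-40])
cv2.imwrite("pics/a.png",np.hstack(ims)[:,:,::-1])
E
```

```text
time: 3.7
tool_pos: [524.3, -52.2, 48.8]
tool_rot: [3.141, 0.004, 3.054]
wrist_force: [0.6, 0.7, 0.8]
gripper_width: -0.2
gripper_force: 0.0
267 177
[32.93196687 31.67367955]
282 159
[45.55909104 48.17433451]
```

View pics/a.png

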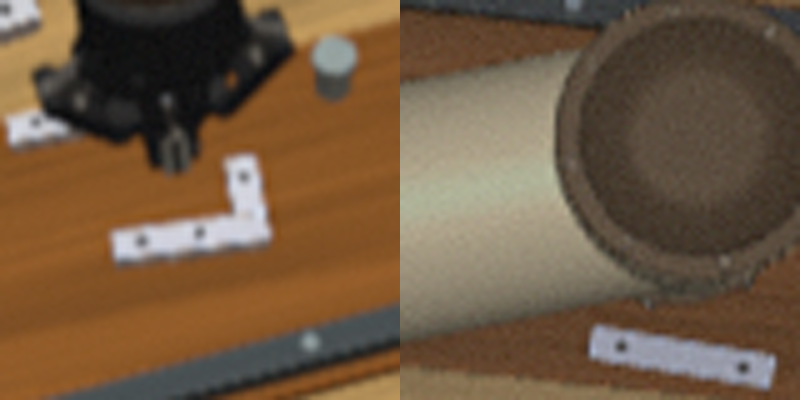

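The scene crop shows the closed fingertips at (175,150), inside the L between its two legs and clear of everything. The top view is blocked by the arm. I'll go down to about 4 mm above the board.

```bash
python3 -m inch '0 -3 0 -15 0; 0 0 0 -12 0; 0 0 0 -3 0; 0 0 0 0 0; 0 0 0 0 0'
```

```text
time: 4.42
tool_pos: [519.8, -52.2, 16.7]
tool_rot: [3.141, 0.001, 3.054]
wrist_force: [-1.0, -0.0, 0.1]
gripper_width: 0.5
gripper_force: 0.0
```

```bash
python3 -m inch '0 4 -0.35 0 0; 0 5 -0.45 0 0; 0 6 -0.5 0 0; 0 6 -0.5 0 0; 0 6 -0.5 0 0; 0 6 -0.55 0 0; 0 6 -0.55 0 0; 0 0 0 0 0'; python3 -m inch '0 4 -0.35 0 0; 0 4 -0.35 0 0; 0 4 -0.35 0 0; 0 4 -0.35 0 0; 0 4 -0.35 0 0; 0 2 -0.2 0 0; 0 0 0 0 0'; cat > look.py <<'E'
from m import *;import sys
p=ctrl.read_camera("scene");u,v=px(p,[620,10,20]).astype(int)
im=cv2.resize(p["image"][v-40:v+40,u-60:u+60],(780,520),interpolation=cv2.INTER_CUBIC)
cv2.imwrite(f"pics/{sys.argv[1]}.png",im[:,:,::-1]);print(u-60,v-40)
E
python3 look.py b
```

```text
time: 5.42
tool_pos: [559.0, -55.7, 16.3]
tool_rot: [3.141, 0.001, 3.053]
wrist_force: [0.5, -0.3, -0.3]
gripper_width: -0.2
gripper_force: 0.0
time: 6.3
tool_pos: [580.6, -57.6, 16.3]
tool_rot: [3.142, 0.0, 3.053]
wrist_force: [-0.0, 0.1, -0.5]
gripper_width: -0.1
gripper_force: 0.0
277 197
```

View pics/b.png

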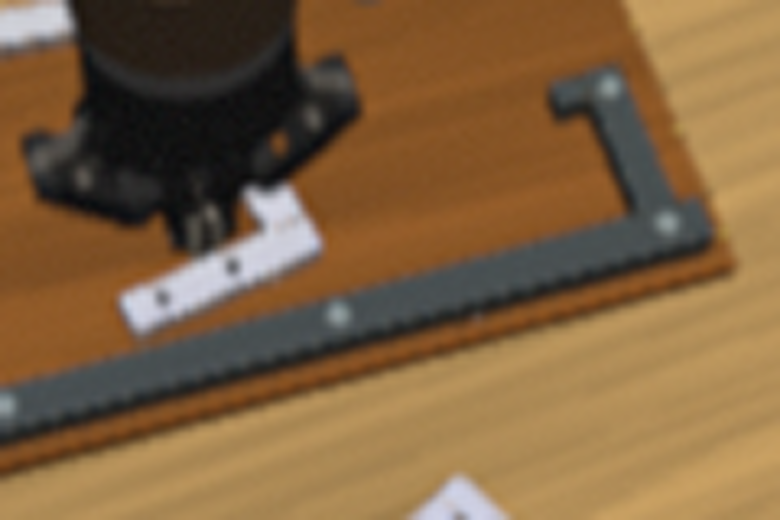

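The picture shows the key over-turned slightly: its far end, at about (135,320), is nearest the rail, and the finger at (200,235) is on the long leg. More of the same push will bring the far end onto the rail and swing the key flat.

```bash
python3 -m inch '0 3 -0.26 0 0; 0 3 -0.26 0 0; 0 3 -0.26 0 0; 0 2 -0.2 0 0; 0 1 -0.1 0 0; 0 0 0 0 0'; python3 -m inch '0 1 -0.1 0 0; 0 1 -0.1 0 0; 0 1 -0.1 0 0;0 0 0 0 0'; python3 -m inch '0 1 -0.1 0 0; 0 1 -0.1 0 0; 0 0 0 0 0'
```

```text
time: 7.1
tool_pos: [592.4, -58.7, 16.3]
tool_rot: [-3.142, 0.0, 3.053]
wrist_force: [-0.4, 0.7, 0.5]
gripper_width: 0.1
gripper_force: 0.1
time: 7.6
tool_pos: [595.5, -59.0, 16.3]
tool_rot: [3.142, 0.0, 3.053]
wrist_force: [0.2, 0.6, 0.3]
gripper_width: -0.2
gripper_force: 0.0
time: 7.98
tool_pos: [597.5, -59.2, 16.3]
tool_rot: [3.142, 0.0, 3.053]
wrist_force: [-0.1, 0.4, -0.8]
gripper_width: 0.0
gripper_force: 0.1
```

```bash
for i in 1; do python3 -m inch '0 1 -0.1 0 0; 0 1 -0.1 0 0; 0 0 0 0 0'; done;  python3 look.py c
```

```text
time: 8.35
tool_pos: [598.2, -59.4, 16.1]
tool_rot: [-3.141, -0.002, 3.053]
wrist_force: [-4.2, 1.3, 2.1]
gripper_width: -0.0
gripper_force: 2.0
277 197
```

View pics/c.png

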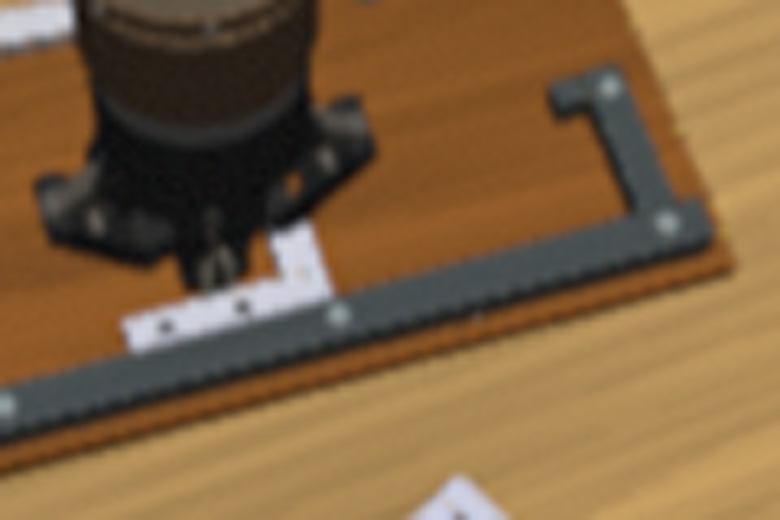

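The key lies flat against the rail in the picture, and the contact force shows it (-4 N at TCP x = -27 mm from the rail, as computed). Next I'll slide along the rail with light pressure, picking up the short leg.

```bash
python3 -m inch '0 0.8 0 0 0; 0 0.17 2 0 0; 0 0.26 3 0 0; 0 0.26 3 0 0; 0 0.26 3 0 0; 0 0.26 3 0 0; 0 0.26 3 0 0; 0 0 0 0 0'; python3 -m inch '0 0.35 4 0 0; 0 0.35 4 0 0; 0 0.35 4 0 0; 0 0.35 4 0 0; 0 0.35 4 0 0'
```

```text
time: 9.4
tool_pos: [599.7, -43.0, 15.4]
tool_rot: [-3.14, -0.004, 3.053]
wrist_force: [-5.1, -1.4, -0.3]
gripper_width: 0.3
gripper_force: 2.4
time: 10.02
tool_pos: [601.5, -23.2, 15.4]
tool_rot: [-3.14, -0.004, 3.053]
wrist_force: [-6.2, -2.7, -0.9]
gripper_width: 0.1
gripper_force: 2.2
```

```bash
python3 -m inch '0 0.35 4 0 0; 0 0.35 4 0 0; 0 0.35 4 0 0; 0 0.35 4 0 0; 0 0.35 4 0 0; 0 0.35 4 0 0; 0 0.35 4 0 0; 0 0.35 4 0 0'; python3 -m inch '0 0.35 4 0 0; 0 0.35 4 0 0; 0 0.35 4 0 0; 0 0.35 4 0 0; 0 0.35 4 0 0; 0 0.35 4 0 0; 0 0.35 4 0 0; 0 0.35 4 0 0'; python3 look.py d
```

```text
time: 11.02
tool_pos: [604.3, 8.8, 15.4]
tool_rot: [-3.14, -0.004, 3.052]
wrist_force: [-4.3, -2.8, -0.5]
gripper_width: 0.0
gripper_force: 2.2
time: 12.02
tool_pos: [607.3, 40.8, 15.5]
tool_rot: [-3.14, -0.004, 3.053]
wrist_force: [-4.8, -2.2, 0.2]
gripper_width: 0.3
gripper_force: 2.1
277 197
```

View pics/d.png

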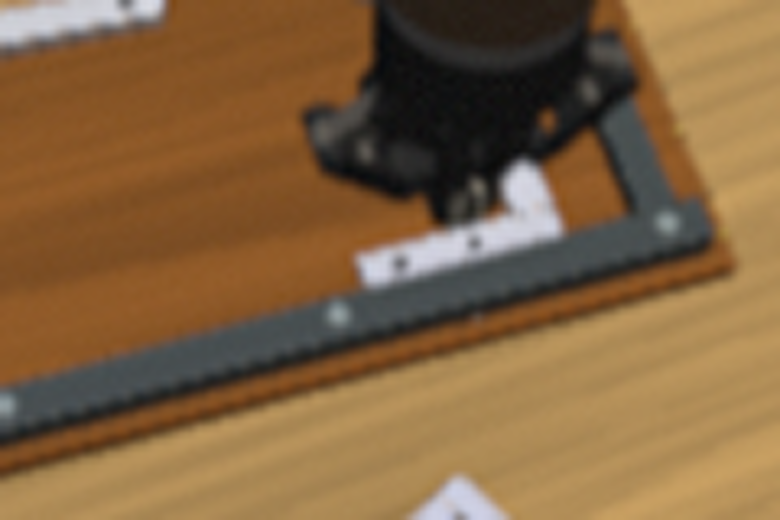

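The key is still flat on the rail, with its corner at (560,225) about 33 mm from the stop. I'll continue and slow down near the end.

```bash
python3 -m inch '0 0.35 4 0 0; 0 0.35 4 0 0; 0 0.35 4 0 0; 0 0.35 4 0 0; 0 0.35 4 0 0; 0 0.26 3 0 0; 0 0.17 2 0 0; 0 0.17 2 0 0'; python3 -m inch '0 0.13 1.5 0 0; 0 0.13 1.5 0 0; 0 0 0 0 0'
```

```text
time: 13.08
tool_pos: [609.7, 67.8, 15.5]
tool_rot: [-3.14, -0.004, 3.053]
wrist_force: [-5.4, -2.9, 0.2]
gripper_width: -0.4
gripper_force: 2.2
time: 13.45
tool_pos: [610.0, 70.8, 15.5]
tool_rot: [-3.14, -0.004, 3.053]
wrist_force: [-4.5, -1.4, -0.3]
gripper_width: -0.1
gripper_force: 2.3
```

```bash
python3 -m inch '0 0.1 1.2 0 0; 0 0.1 1.2 0 0; 0 0.1 1.2 0 0; 0 0 0 0 0'; python3 -m inch '0 0.1 1 0 0; 0 0.1 1 0 0; 0 0 0 0 0'
```

```text
time: 13.95
tool_pos: [610.2, 74.4, 15.4]
tool_rot: [-3.14, -0.004, 3.053]
wrist_force: [-5.8, -2.5, -0.6]
gripper_width: -0.1
gripper_force: 2.2
time: 14.32
tool_pos: [610.4, 76.3, 15.5]
tool_rot: [-3.14, -0.004, 3.053]
wrist_force: [-5.2, -2.4, 0.4]
gripper_width: 0.1
gripper_force: 2.2
```

```bash
python3 -m inch '0 0.1 1 0 0; 0 0.1 1 0 0; 0 0 0 0 0'; python3 -m inch '0 0.1 1 0 0; 0 0.1 1 0 0; 0 0 0 0 0'
```

```text
time: 14.7
tool_pos: [610.4, 76.8, 15.4]
tool_rot: [-3.138, -0.005, 3.052]
wrist_force: [-3.5, -7.0, 0.3]
gripper_width: -0.3
gripper_force: 4.8
time: 15.08
tool_pos: [610.5, 77.2, 15.4]
tool_rot: [-3.136, -0.006, 3.052]
wrist_force: [-3.1, -12.6, 0.7]
gripper_width: 0.5
gripper_force: 7.1
```

The wrist force rises to 12.6 N at the expected place, so the key is against the stop. I'll press once more into the rail, then back the finger off diagonally and lift clear.

```bash
python3 -m inch '0 1 0 0 0; 0 0.5 0 0 0; 0 0 0 0 0'; python3 -m inch '0 -1.5 -1.5 0 0; 0 -2 -2 0 0; 0 -3 -3 0 0; 0 -5 -5 0 0; 0 -5 -5 0 0; 0 0 0 0 0'; python3 -m inch '0 0 0 20 0; 0 0 0 40 0; 0 -10 -10 60 0; 0 -40 -40 20 0; 0 -40 -40 0 0; 0 -30 -50 0 0; 0 -20 -55 0 0; 0 -20 -55 0 0'; python3 -m inch '0 0 0 0 0; 0 0 0 0 0'
cat > look2.py <<'E'
from m import *
p=ctrl.read_camera("scene");q=ctrl.read_camera("top");o=[]
for c in (p,q):
    u,v=px(c,[600,60,20]).astype(int);o.append(cv2.resize(c["image"][v-40:v+40,u-40:u+40],(400,400),interpolation=cv2.INTER_CUBIC))
cv2.imwrite("pics/e.png",np.hstack(o)[:,:,::-1])
print(keyfit(q,(618,75),a0=-.087))
for n in("straight_key","standoff_a"):print(n,[(np.round(at(q,r["location"],24)),round(r["conf"],2)) for r in ctrl.recognise(n,q)])
E
python3 look2.py
```

```text
time: 15.45
tool_pos: [610.5, 77.2, 15.4]
tool_rot: [-3.135, -0.009, 3.052]
wrist_force: [-6.5, -10.9, 2.6]
gripper_width: -0.3
gripper_force: 8.3
time: 16.2
tool_pos: [597.3, 64.5, 16.5]
tool_rot: [3.141, 0.0, 3.053]
wrist_force: [0.8, -1.0, 0.4]
gripper_width: -0.1
gripper_force: 0.0
time: 17.2
tool_pos: [437.1, -186.6, 157.0]
tool_rot: [-3.141, 0.002, 3.055]
wrist_force: [0.8, -0.1, 0.2]
gripper_width: -0.2
gripper_force: 0.0
time: 17.45
tool_pos: [437.8, -185.4, 156.5]
tool_rot: [3.142, 0.001, 3.053]
wrist_force: [0.4, 0.4, -0.5]
gripper_width: 0.0
gripper_force: 0.0
(array([ 6.40005225e+02,  1.01231366e+02, -9.52152295e-02]), np.float64(57.423545524691356))
straight_key []
standoff_a [(array([500., 122.]), 0.47)]
```

View pics/e.png

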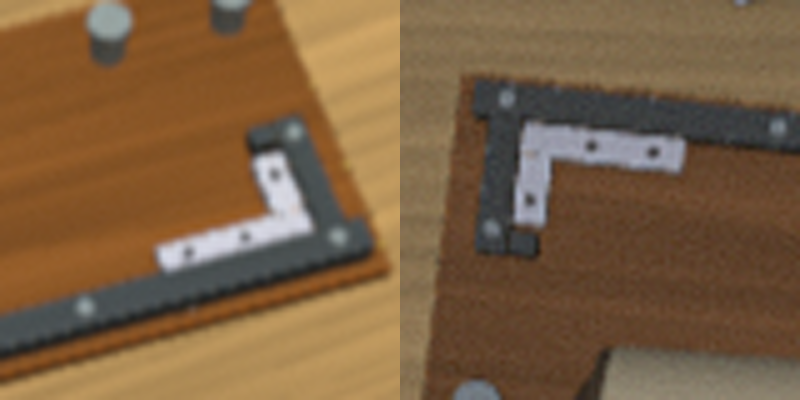

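Both views show the key fully home: the long leg is against the rail, the short leg is against the stop behind the lip (top crop (535,170)), and the finger is clear. The fit puts the key's corner at (640,101), against (640,103) for the pocket. I'm handing in the job.

```bash
python3 -c "
from station import ctrl
print(ctrl.close_job())"
```

```text
the job is handed in; nothing more can be done
None
```

The corner key was pushed flat to the rail and dragged along it into the pocket. It now sits against both rail and stop with the finger clear, and the job is handed in at about 17.5 s of the 43 s allowed; no verdict came back.

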